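Open the push-latch spice cupboard

ROBOT

A 7-joint arm with a two-finger parallel gripper is mounted at the origin on a cart in front of the work surface, level with it; the furniture and walls round the work are solid. World frame = base frame: x ahead of the robot, y to its left, z up, the work surface at z = 0. Lengths are in m, angles in rad, forces in N, time in s.
With the tool pointing down it reaches from about 0.4 to 0.85 m from the base axis. Payload 4.4 kg.
Tool frame: the origin (TCP) lies at the centre of the arm's flange, where the gripper is bolted on; the fingertips stand 199 mm ahead of it and the grasp point (between the pads) lies 180 mm ahead of it; z points along the fingers, y is the line along which they close (so a half turn about z gives the same grasp; the last joint's range is limited). The gripper opens to 94 mm and grips with 3 to 60 N. Pads are 16 mm wide; open, the fingers measure 119 mm over their backs; the gripper's body (75 mm by 177 mm) begins 78 mm behind the grasp point.
Start: joints at [1.136, 0.628, 0.038, 1.517, -0.027, 0.996, -0.02], TCP at [0.234, -0.606, 0.405] pointing down, gripper open.
Joint ranges: [-3.06, 3.06], [-0.37, 2.12], [-1.25, 1.32], [0.18, 2.47], [-1.1, 4.24], [0.23, 1.98], [-2.94, 2.94]. Speed limits (rad/s): [2.57, 2.57, 3.14, 3.14, 3.14, 3.14, 3.14].

INTERFACE

Orientations are given as a 3x3 rotation matrix whose columns are the frame's x, y, z axes.
In Python, from station import ctrl gives the robot as it stands.
- The arm moves only by the tool shift_gripper, called after "Request:" in YAML: its name, and indented under it one key for each argument. Schema: {"type":"object","properties":{"increments":{"type":"array","items":{"type":"object","properties":{"jaw":{"type":"number"},"dx":{"type":"number"},"dy":{"type":"number"},"dz":{"type":"number"},"turn":{"type":"number"}},"additionalProperties":false,"required":["jaw"]},"minItems":1,"maxItems":8},"grip_force":{"type":"number"},"only":{"type":"string"},"quiet":{"type":"boolean"},"lines":{"type":"string"}},"required":["increments"],"additionalProperties":false}. increments is a list of rows, 1 to 8 of them, each an object with the fields jaw (the opening from 0.0 (shut) to 1.0 (fully open)), dx, dy, dz (the shift in shares of 0.5 m (1.0 is 0.5 m)), turn (a turn about the tool's z in fractions of the full range, 1 being 4 rad); a field left out counts as zero (the opening has to be given); each row shifts and turns the commanded pose from where the row before left it, along the tool's axes as they then stand; what a row does not reach is not made up. A row lasts 1/12 s, in which the tool goes at most 0.0417 m and 0.125 rad, less where a joint would pass 70% of its speed; a pose out of reach is approached as far as the arm can. The fingers move at their own pace and stop on an object; grip_force is the grip in N (left out, the last holds). Time passes only in rows, so rows that do not move let the fingers close. The tool returns the time, the measured TCP pose, the force, the opening and the grip force at its end. only (a regular expression) keeps the lines of the reply that match it, lines (a string "A,B") keeps lines A to B, and quiet returns only ok. A shift or turn number past 1, either way, is cut back to 1. Input that does not fit is refused with a message, and nothing moves.
- ctrl.read_state(): the state, without advancing time (a new reading comes with each control period).
- ctrl.read_camera(name): name is "side" or "top"; returns the picture (400x640x3 uint8, red, green, blue); there is no depth.
- ctrl.get_calibration(name): a dict with "fx", "fy", "cx", "cy" (pixels), "k1" (the pictures are not rectified: a ray, as slopes to the right and down, at radius r is drawn at 1 + k1 r^2 times it, then the intrinsics apply), "R" (3x3) and "t" (3): a world point X has camera coordinates R X + t. Camera axes: x right, y down, z forward; pixel columns grow to the right and rows downward; lengths in m; the calibration is good to about 2 mm. A picture is of the moment at which its call begins. get_calibration takes no time and is no camera call.
- ctrl.finish_job(): hands the job in; it is judged then, once.
The state is a dict: "t": time; "joint_pos": joint angles; "joint_vel": joint speeds; "joint_efforts": joint torques, N m; "position": TCP position; "tool_rot": TCP orientation; "force": force on the tool from outside, world axes, zero at the start; "wrist_torque": the same for the moment, N m; "gripper_width": opening from 0.0 (shut) to 1.0 (fully open); "finger_force": force on a finger pad.
Only numpy, scipy, OpenCV 4.12 (cv2) and the standard library are available. Lean on these libraries where they do the work, as an engineer would, in place of code of your own. Each camera call takes 0.05 s, during which the arm holds its last target. There are 200 camera calls.

TASK

Open the larger of the two small handle-less cupboards standing on the worktop: push its door in near the free edge until the touch latch clicks, let the door spring ajar, then catch its free edge and swing it wide open, about square to the cupboard's front. Leave the smaller cupboard shut.

Things in the scene. Friction and masses are not known exactly. Their poses are not given: they have to be found in the camera images.
- large_cupboard: The larger cream cupboard with a wooden top: 140 deep (x), 150 wide (y), 120 high (z), fixed. Origin: centre of its underside; its front looks to its own -x, its own +y is at the left seen from the robot. A door without handle covers the front, hinged at the left: hinge line upright at x = -79, y = +74, on the door's inner face. Carcass front at x = -70, so a 9 mm gap behind the shut door.
- large_door_press (a point): Place to push: on the outer face of the larger cupboard's door, 125 mm from the hinge, 23 mm from the free edge (right), 100 mm above the worktop; moves with the door. The door is 148 wide, 14 thick, top at 117 mm. Shut, its outer face is at x = -93 of the cupboard. It clicks about 2 mm in, at 3 to 5 N; hard stop at 6 mm. Pressing on to the stop (8 N or more) is sure and harmless.
- large_door (a joint): Door angle, rad: 0 shut, negative pushed in (clicks near -0.015, stop -0.05), 1.57 square to the front, stop 1.75. After the click and once let free, a damped plunger (34 mm above the worktop, 100 mm from the hinge) drives it ajar to about 0.48 in 1 s; from there it swings with slight friction and stays where left. A fingertip from above fits behind its free edge.
- small_door (a joint): Door angle of the smaller cupboard (140 deep, 110 wide, 95 high, same look, same kind of latch, hinged at the left too), rad: 0 shut, grows as it opens. It stands 3 to 35 cm to the left or right of the larger one.

How it is judged:
By the outcome, as a careful person would: the job done as asked, in the order asked, and still so for the second after the job is handed in, with the robot touching nothing.
It also fails if it takes over 38 s, if anything falls off the work surface, if the arm or the gripper's body presses on something with over 40 N, if the wrist force passes 120 N, or if a joint passes its speed limit or range.

## Working session

There is one attempt and no reset: what is moved stays moved. The work goes in short steps, Python scripts to look and compute and a tool call to move; the robot and the scene stay as the last step left them, time stands still between calls to the robot, and variables do not carry over. Pictures are saved under pics/ and viewed, at most 10 in all, crops included, and the job is handed in when it is done.

```bash
mkdir -p pics; ls; python3 - <<'E'
from station import ctrl
import cv2,numpy as np
for n in("top","side"):
    cv2.imwrite(f"pics/{n}0.png",ctrl.read_camera(n)[:,:,::-1])
    print(ctrl.get_calibration(n))
s=ctrl.read_state();print(s["t"],s["position"],s["tool_rot"],s["force"])
E
```

```text
pics
station.py
{'fx': 456.4190884272123, 'fy': 456.4190884272123, 'cx': 319.8084504141303, 'cy': 197.28192485581695, 'k1': -0.0817020852444276, 'R': array([[-0.02396064, -0.99967527,  0.00867463],
       [-0.9906828 ,  0.02257969, -0.13430469],
       [ 0.1340652 , -0.01181183, -0.99090212]]), 't': array([0.04881789, 0.56284847, 1.28670694])}
{'fx': 421.01483074845487, 'fy': 421.01483074845487, 'cx': 319.8679571152022, 'cy': 198.13728381041182, 'k1': -0.1108462689209801, 'R': array([[-0.64866827, -0.76106984, -0.00147602],
       [-0.47839395,  0.4092473 , -0.77695294],
       [ 0.59191951, -0.5032786 , -0.62955694]]), 't': array([0.39490621, 0.30631428, 0.7946022 ])}
0.1 [ 0.2342981  -0.60605551  0.40387497] [[ 9.32745804e-01  3.60534195e-01 -5.99018920e-04]
 [ 3.60534693e-01 -9.32744573e-01  1.51567801e-03]
 [-1.22778939e-05 -1.62970941e-03 -9.99998672e-01]] [ 0.36440941 -0.78099879 -0.71385911]
```

View pics/top0.png

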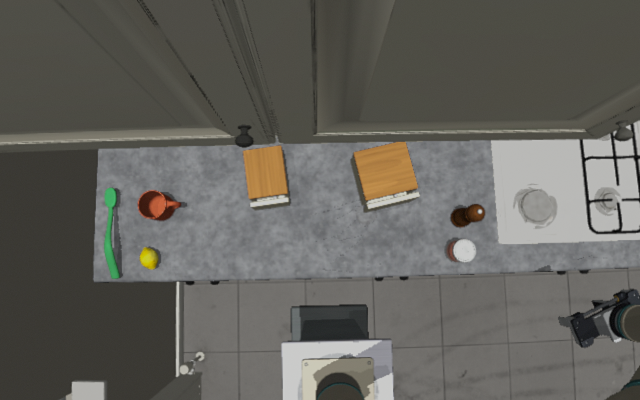

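View pics/side0.png

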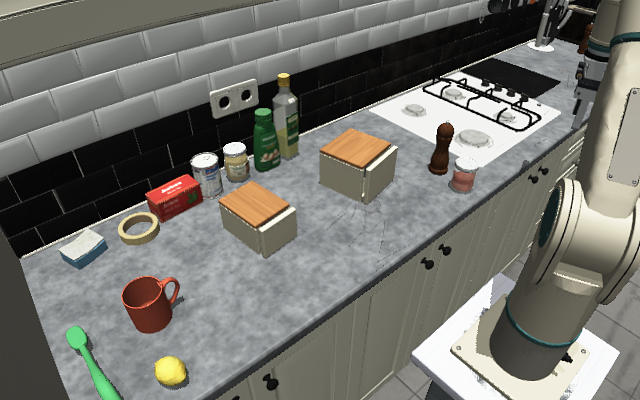

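The large cupboard is the right one: top view about (386,175), side view about (358,165). The small one is on the left, top view about (266,175). A pepper mill and a jar stand to the right at (468,215) and (462,250). I'll take enlarged crops.

```bash
python3 - <<'E'
import cv2,numpy as np
a=cv2.imread("pics/top0.png")[130:220,340:430]
b=cv2.imread("pics/side0.png")[120:210,305:410]
f=lambda i:cv2.resize(i,None,fx=6,fy=6,interpolation=cv2.INTER_CUBIC)
A,B=f(a),f(b)
A=cv2.copyMakeBorder(A,0,0,0,0,0)
im=np.zeros((540,540,3),np.uint8);im=A
cv2.imwrite("pics/c1.png",A);cv2.imwrite("pics/c2.png",B)
E
```

```text
(no output)
```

View pics/c1.png

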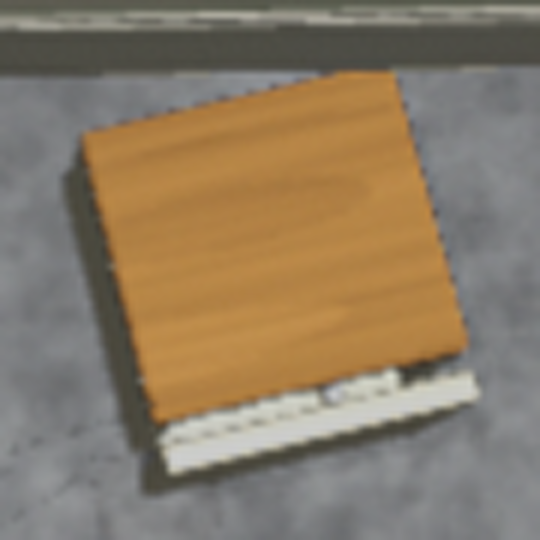

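View pics/c2.png

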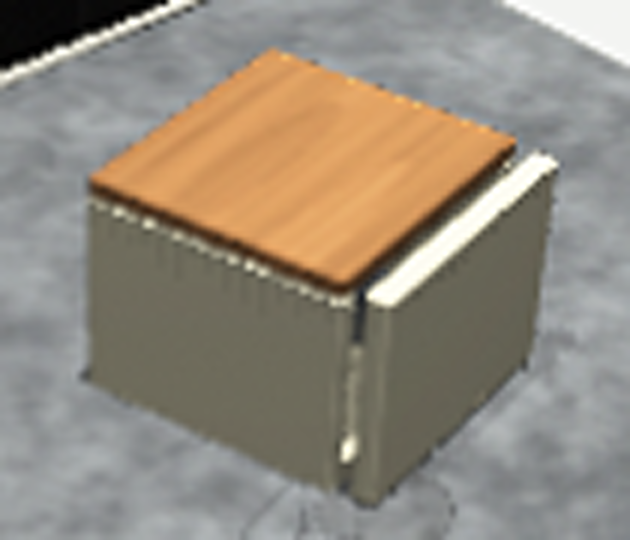

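Top crop: roof corners FL(155,422), FR(469,350), BL(85,134), and door outer top corners L(170,475), R(479,398). Side crop: roof BL(92,185), BR(275,48), FR(516,143), FL(347,288), and door outer top corners L(386,306), R(556,165). I'll fit the pose to these.

```bash
cat > h.py <<'E'
from station import ctrl
import numpy as np
from scipy.optimize import least_squares
def proj(n,X):
    c=ctrl.get_calibration(n); p=np.atleast_2d(X)@np.array(c["R"]).T+c["t"]
    s=p[:,:2]/p[:,2:]; s=s*(1+c["k1"]*(s**2).sum(1,keepdims=True))
    return s*[c["fx"],c["fy"]]+[c["cx"],c["cy"]]
def W(q,P):
    c,s=np.cos(q[2]),np.sin(q[2]); P=np.atleast_2d(np.array(P,float))
    return np.c_[q[0]+c*P[:,0]-s*P[:,1],q[1]+s*P[:,0]+c*P[:,1],P[:,2]]
E
python3 - <<'E'
from h import *
FL,FR,BL,BR=[-.07,.075,.12],[-.07,-.075,.12],[.07,.075,.12],[.07,-.075,.12]
DL,DR=[-.093,.074,.117],[-.093,-.074,.117]
T=([FL,FR,BL,DL,DR],[(155,422),(469,350),(85,134),(170,475),(479,398)],(340,130),"top")
S=([BL,BR,FR,FL,DL,DR],[(92,185),(275,48),(516,143),(347,288),(386,306),(556,165)],(305,120),"side")
def res(q,sets=(T,S)):
    return np.concatenate([(proj(n,W(q,P))-((np.array(u)+.5)/6-.5+o)).ravel() for P,u,o,n in sets])
for sets in((T,),(S,),(T,S)):
    r=least_squares(res,[.6,-.1,.2],args=(sets,)); print(r.x.round(4)); 
print(r.fun.reshape(-1,2).round(1))
q=r.x; print(W(q,[[-.093,-.051,.1],DL,DR,[-.079,.074,0]]).round(4)); np.save("q.npy",q)
E
```

```text
[ 0.6255 -0.1462  0.208 ]
[ 0.6234 -0.1419  0.2092]
[ 0.6252 -0.1447  0.2101]
[[-0.5  0.6]
 [ 0.   0. ]
 [-1.2 -0.3]
 [-0.7 -0.1]
 [-0.1  0.4]
 [-0.7 -1.5]
 [-0.3 -0.2]
 [ 0.8 -0.9]
 [-0.2 -0.9]
 [ 1.   0. ]
 [ 1.  -0.8]]
[[ 0.5449 -0.214   0.1   ]
 [ 0.5188 -0.0917  0.117 ]
 [ 0.5497 -0.2365  0.117 ]
 [ 0.5325 -0.0888  0.    ]]
```

The manual's scale: shifts go in shares of 0.5 m and turns go in shares of 4 rad. Converting my numbers, 0.028 m / 0.5 = 0.056, -0.0266 m / 0.5 = -0.0532, 0.08 rad / 4 = 0.02.

```bash
python3 - <<'E'
from h import *
# mill: base side(438,172) & top-view head (476,212); wall cabinet lower front edge seen in top view row 138 at col 400
f=lambda n,uv,z:least_squares(lambda p:(proj(n,[p[0],p[1],z])-uv).ravel(),[.6,-.2]).x.round(3)
print("mill base",f("side",(438,173),0),"top",[ (z,f("top",(476,212),z),f("side",(445,126),z)) for z in(.1,.15,.2)])
print("jar",f("side",(463,190),0),f("top",(463,250),.07))
print("cabinet",[(z,f("top",(400,138),z)) for z in(.4,.5,.6,.7)])
E
```

```text
mill base [ 0.486 -0.367] top [(0.1, array([ 0.504, -0.398]), array([ 0.551, -0.462])), (0.15, array([ 0.499, -0.38 ]), array([ 0.503, -0.381])), (0.2, array([ 0.495, -0.362]), array([ 0.454, -0.3  ]))]
jar [ 0.386 -0.354] [ 0.4   -0.364]
cabinet [(0.4, array([ 0.64 , -0.136])), (0.5, array([ 0.613, -0.116])), (0.6, array([ 0.586, -0.096])), (0.7, array([ 0.56 , -0.077]))]
```

Request:
shift_gripper:
  increments:
    - {"jaw":0, "turn":0.02}
    - {"jaw":0, "turn":0.0198}
    - {"jaw":0, "dx":0.056, "dy":-0.0532}
    - {"jaw":0, "dx":0.056, "dy":-0.0532}
    - {"jaw":0, "dx":0.056, "dy":-0.0532}
    - {"jaw":0, "dx":0.056, "dy":-0.0532}
    - {"jaw":0, "dx":0.056, "dy":-0.0532}
  grip_force: 30

```text
t: 0.68
position: [0.3442, -0.4454, 0.4043]
tool_rot: [[0.978, 0.208, -0.0], [0.208, -0.978, 0.001], [-0.0, -0.001, -1.0]]
force: [0.9, -0.0, -0.8]
gripper_width: 0.541
finger_force: 0.0
```

Request:
shift_gripper:
  increments:
    - {"jaw":0, "dx":0.056, "dy":-0.0526}
    - {"jaw":0, "dx":0.056, "dy":-0.0526}
    - {"jaw":0, "dx":0.056, "dy":-0.0526}
    - {"jaw":0, "dx":0.056, "dy":-0.0526}
    - {"jaw":0, "dx":0.056, "dy":-0.0526}
    - {"jaw":0, "dx":0.056, "dy":-0.0526}
    - {"jaw":0, "dx":0.054, "dy":-0.0526}
    - {"jaw":0}

```text
t: 1.35
position: [0.5005, -0.2182, 0.4043]
tool_rot: [[0.975, 0.22, 0.003], [0.22, -0.975, 0.005], [0.004, -0.004, -1.0]]
force: [0.3, 0.1, -0.6]
gripper_width: 0.008
finger_force: 0.0
```

Request:
shift_gripper:
  increments:
    - {"jaw":0, "dz":0.08}
    - {"jaw":0, "dz":0.08}
    - {"jaw":0, "dz":0.08}
    - {"jaw":0}
    - {"jaw":0}

```text
t: 1.77
position: [0.4952, -0.2262, 0.2832]
tool_rot: [[0.978, 0.208, -0.005], [0.208, -0.978, 0.002], [-0.005, -0.003, -1.0]]
force: [0.7, -0.2, 0.5]
gripper_width: 0.003
finger_force: 0.0
```

Converted, 0.016 m / 0.5 = 0.032, 0.004 m / 0.5 = 0.008.

Request:
shift_gripper:
  increments:
    - {"jaw":0, "dx":0.032}
    - {"jaw":0, "dx":0.032}
    - {"jaw":0, "dx":0.008}
    - {"jaw":0, "dx":0.006}
    - {"jaw":0}
    - {"jaw":0}

```text
t: 2.27
position: [0.5336, -0.2186, 0.2858]
tool_rot: [[0.978, 0.208, 0.001], [0.208, -0.978, -0.001], [0.001, 0.001, -1.0]]
force: [-0.8, -0.2, 0.2]
gripper_width: 0.005
finger_force: 0.0
```

Request:
shift_gripper:
  increments:
    - {"jaw":0, "dx":0.006}
    - {"jaw":0, "dx":0.006}
    - {"jaw":0}
    - {"jaw":0}

```text
t: 2.6
position: [0.5396, -0.2173, 0.2846]
tool_rot: [[0.978, 0.208, -0.001], [0.208, -0.978, -0.0], [-0.001, -0.0, -1.0]]
force: [-1.3, -1.4, 0.4]
gripper_width: 0.005
finger_force: 0.8
```

Converted, 0.003 m / 0.5 = 0.006, 0.002 m / 0.5 = 0.004.

Request:
shift_gripper:
  increments:
    - {"jaw":0, "dx":0.006}
    - {"jaw":0, "dx":0.004}
    - {"jaw":0}

```text
t: 2.85
position: [0.5441, -0.2167, 0.2845]
tool_rot: [[0.978, 0.208, -0.003], [0.208, -0.978, -0.001], [-0.003, -0.0, -1.0]]
force: [-5.0, -2.4, 3.4]
gripper_width: 0.006
finger_force: 2.6
```

Request:
shift_gripper:
  increments:
    - {"jaw":0, "dx":0.004}
    - {"jaw":0, "dx":0.004}
    - {"jaw":0}

```text
t: 3.1
position: [0.5455, -0.2167, 0.2844]
tool_rot: [[0.978, 0.207, -0.01], [0.207, -0.978, -0.0], [-0.009, -0.002, -1.0]]
force: [-10.8, -3.7, 9.5]
gripper_width: 0.005
finger_force: 6.0
```

Converted, 0.002 m / 0.5 = 0.004.

Request:
shift_gripper:
  increments:
    - {"jaw":0, "dx":0.004}
    - {"jaw":0}

```text
t: 3.27
position: [0.5462, -0.2167, 0.2844]
tool_rot: [[0.978, 0.206, -0.013], [0.206, -0.979, -0.0], [-0.013, -0.002, -1.0]]
force: [-14.6, -3.8, 12.4]
gripper_width: 0.003
finger_force: 7.7
```

Request:
shift_gripper:
  increments:
    - {"jaw":0, "dx":-0.06}
    - {"jaw":0, "dx":-0.08}
    - {"jaw":0, "dx":-0.06}
    - {"jaw":0, "dz":-0.07}
    - {"jaw":0, "dz":-0.07}
    - {"jaw":0}
    - {"jaw":0}
    - {"jaw":0}

```text
t: 3.93
position: [0.4534, -0.2351, 0.3545]
tool_rot: [[0.978, 0.209, 0.001], [0.209, -0.978, 0.0], [0.001, -0.0, -1.0]]
force: [0.0, 0.1, -0.5]
gripper_width: 0.007
finger_force: 0.0
```

Request:
shift_gripper:
  increments:
    - {"jaw":0}
    - {"jaw":0}
    - {"jaw":0}
    - {"jaw":0}
    - {"jaw":0}
    - {"jaw":0}
    - {"jaw":0}

```text
t: 4.52
position: [0.4529, -0.2356, 0.3546]
tool_rot: [[0.978, 0.208, -0.0], [0.208, -0.978, 0.0], [-0.0, -0.0, -1.0]]
force: [1.1, -0.8, -0.7]
gripper_width: 0.004
finger_force: 0.0
```

```bash
python3 - <<'E'
from h import *
import cv2
i=ctrl.read_camera("side");cv2.imwrite("pics/s2.png",cv2.resize(i[80:260,240:480,::-1],None,fx=3,fy=3))
E
```

```text
(no output)
```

View pics/s2.png

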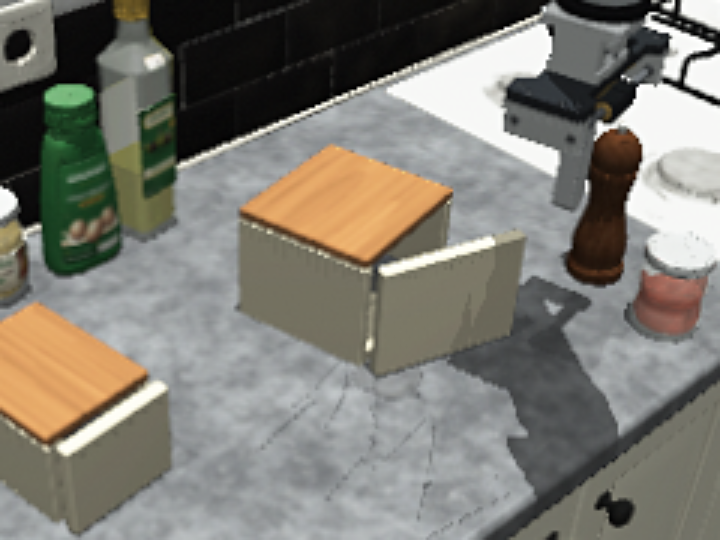

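The door is ajar, with its free top corner at about crop (523,233), and the small cupboard is still shut. Next I'll get the angle and the waypoints.

```bash
python3 - <<'E'
from h import *
q=np.load("q.npy")
def P(r,o,th,z=.117): return [-.079-r*np.sin(th)+o*np.cos(th), .074-r*np.cos(th)-o*np.sin(th), z]
u=np.array([240+523/3,80+233/3])
print("theta",[ (t,(proj("side",W(q,P(.148,-.014,t)))[0]-u).round(1)) for t in(.4,.48,.55)])
s=ctrl.read_state();p=s["position"];R=s["tool_rot"]
for r,o,t in[(.125,.03,.48),(.125,.015,.6),(.125,.015,.8),(.122,.015,1.0),(.118,.015,1.2),(.112,.0135,1.4),(.108,.0125,1.5),(.105,.0125,1.57)]:
    X=W(q,P(r,o,t))[0]; d=R.T@(X-p); print(t,X[:2].round(3),d[:2].round(4),round(np.hypot(*X[:2]),3)); p=X
E
```

```text
theta [(0.4, array([-0.8, -1.8])), (0.48, array([1.5, 0.4])), (0.55, array([3.4, 2.5]))]
0.48 [ 0.528 -0.217] [ 0.0774 -0.0022] 0.571
0.6 [ 0.499 -0.21 ] [-0.0271 -0.0131] 0.541
0.8 [ 0.475 -0.201] [-0.021  -0.0138] 0.516
1.0 [ 0.456 -0.185] [-0.0153 -0.0193] 0.493
1.2 [ 0.442 -0.166] [-0.01   -0.0218] 0.472
1.4 [ 0.434 -0.143] [-0.0035 -0.0244] 0.457
1.5 [ 0.432 -0.131] [ 0.0012 -0.0122] 0.452
1.57 [ 0.432 -0.123] [ 0.0019 -0.0075] 0.45
```

Converted, 0.04 m / 0.5 = 0.08, 0.03 m / 0.5 = 0.06.

Request:
shift_gripper:
  increments:
    - {"jaw":0, "dx":0.06, "dy":-0.004}
    - {"jaw":0, "dx":0.06}
    - {"jaw":0, "dx":0.034}
    - {"jaw":0}
    - {"jaw":0, "dz":0.07}
    - {"jaw":0, "dz":0.08}
    - {"jaw":0}
    - {"jaw":0}

```text
t: 5.23
position: [0.5263, -0.2176, 0.2783]
tool_rot: [[0.978, 0.208, -0.006], [0.208, -0.978, 0.002], [-0.005, -0.003, -1.0]]
force: [0.2, 0.1, 0.3]
gripper_width: 0.003
finger_force: 0.0
```

Request:
shift_gripper:
  increments:
    - {"jaw":0, "dx":-0.027, "dy":-0.013}
    - {"jaw":0, "dx":-0.027, "dy":-0.013}
    - {"jaw":0, "dx":-0.021, "dy":-0.014}
    - {"jaw":0, "dx":-0.021, "dy":-0.014}
    - {"jaw":0, "dx":-0.0154, "dy":-0.0192}
    - {"jaw":0, "dx":-0.0154, "dy":-0.0192}
    - {"jaw":0}

```text
t: 5.82
position: [0.4551, -0.1849, 0.2823]
tool_rot: [[0.978, 0.208, 0.001], [0.208, -0.978, -0.0], [0.001, 0.0, -1.0]]
force: [-0.2, -0.6, 0.3]
gripper_width: 0.006
finger_force: 0.0
```

Converted, -0.012 m / 0.5 = -0.024, -0.011 m / 0.5 = -0.022.

Request:
shift_gripper:
  increments:
    - {"jaw":0, "dx":-0.01, "dy":-0.022}
    - {"jaw":0, "dx":-0.01, "dy":-0.022}
    - {"jaw":0, "dx":-0.004, "dy":-0.024}
    - {"jaw":0, "dx":-0.003, "dy":-0.024}
    - {"jaw":0, "dx":0.002, "dy":-0.014}
    - {"jaw":0, "dx":0.002, "dy":-0.01}
    - {"jaw":0}
    - {"jaw":0}

```text
t: 6.48
position: [0.4334, -0.1311, 0.2798]
tool_rot: [[0.978, 0.209, 0.001], [0.209, -0.978, -0.0], [0.001, 0.0, -1.0]]
force: [0.5, -1.2, -0.3]
gripper_width: 0.009
finger_force: 0.0
```

```bash
python3 - <<'E'
from h import *
import cv2
i=ctrl.read_camera("side");j=ctrl.read_camera("top")
cv2.imwrite("pics/s3.png",np.hstack([cv2.resize(i[90:240,260:460,::-1],None,fx=2,fy=2),cv2.resize(j[130:280,320:470,::-1],None,fx=2,fy=2)]))
E
```

```text
(no output)
```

View pics/s3.png

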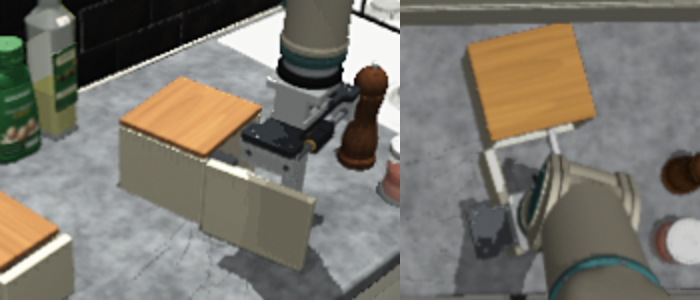

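The door is caught and nearly square, at roughly 1.5. I'll nudge it a little further, back off to the right and lift.

Converted, -0.004 m / 0.5 = -0.008, 0.001 m / 0.5 = 0.002.

Request:
shift_gripper:
  increments:
    - {"jaw":0, "dy":-0.008}
    - {"jaw":0, "dx":0.002, "dy":-0.008}
    - {"jaw":0}
    - {"jaw":0}
    - {"jaw":0}

```text
t: 7.0
position: [0.4322, -0.1232, 0.2797]
tool_rot: [[0.978, 0.208, 0.0], [0.208, -0.978, -0.0], [0.0, 0.0, -1.0]]
force: [-0.3, 0.3, 0.4]
gripper_width: 0.005
finger_force: 0.0
```

Request:
shift_gripper:
  increments:
    - {"jaw":0, "dy":0.04}
    - {"jaw":0, "dy":0.06}
    - {"jaw":0, "dz":-0.08}
    - {"jaw":0, "dz":-0.08}
    - {"jaw":0, "dy":0.08}
    - {"jaw":0, "dy":0.08}
    - {"jaw":0, "dy":0.08}
    - {"jaw":0}

```text
t: 7.67
position: [0.4674, -0.2978, 0.3604]
tool_rot: [[0.98, 0.199, 0.003], [0.199, -0.98, -0.008], [0.002, 0.008, -1.0]]
force: [0.3, 0.1, -0.1]
gripper_width: 0.001
finger_force: 0.0
```

```bash
python3 - <<'E'
from h import *
import cv2
i=ctrl.read_camera("side");j=ctrl.read_camera("top")
cv2.imwrite("pics/s4.png",np.hstack([cv2.resize(i[130:230,290:380,::-1],None,fx=4,fy=4),cv2.resize(j[160:260,340:430,::-1],None,fx=4,fy=4)]))
E
```

```text
(no output)
```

View pics/s4.png

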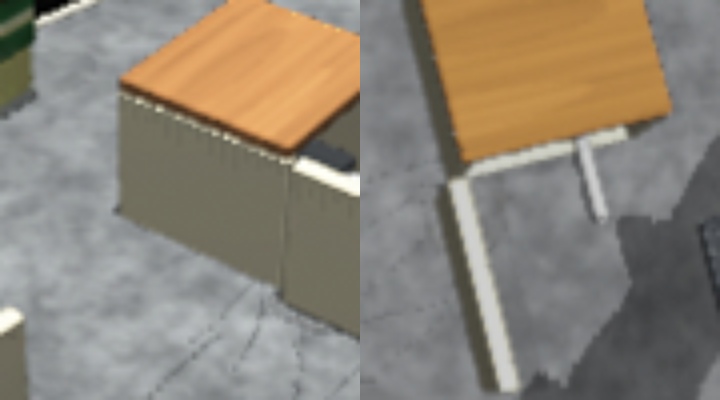

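The top view shows the door running (458,180) to (510,388). That is within about 2° of parallel to the cupboard's side, so it is square. The gripper is clear of it.

Request:
shift_gripper:
  increments:
    - {"jaw":0}
    - {"jaw":0}
    - {"jaw":0}
    - {"jaw":0}
  lines: "1,1"

```text
t: 8.1
```

```bash
python3 -c "from station import ctrl; print(ctrl.finish_job())"
```

```text
the job is handed in; nothing more can be done
None
```

The larger cupboard's door was pressed, sprang ajar and was swung open to about 90° (judged from the top camera view); the smaller cupboard was not touched, and I handed the job in at about 8 s.

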